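# Measure a stacked heel with the bridge height gauge

### The job

Measure the highest of the three stacked leather heels: stand it upright in the middle of the stone slab, then set the height gauge gently down over it, both legs flat on the slab and the sprung foot resting on the middle of the heel, so that the gauge reads the heel's height. Let go and leave it standing there; leave the two lower heels where they are.

Things in the scene. Friction and masses are not known exactly. Their poses are not given: they have to be found in the camera images.
- heel_high: the highest stacked heel, to be measured: D-shaped block of brown leather layers on black rubber, 52 (x) by 46 (y) by 45 mm high, 55 to 95 g, loose, upright on the bench (z = 0). Origin: centre of its underside. Flat face at x = -26 mm, round back (radius 23) at x = +26; its sides are flat and upright from the flat face to 3 mm past the middle: gripped across y (46 mm). z is up
- heel_mid: a like heel of the same outline (52 by 46 mm), 32 mm high, loose; it stays where it stands. Origin: centre of its underside
- heel_low: a like heel of the same outline (52 by 46 mm), 21 mm high, loose; it stays where it stands. Origin: centre of its underside
- slab: grey-white stone slab lying fixed on the bench, 220 mm (x) by 260 mm (y), 20 mm thick, flat on top. Origin: centre of its underside on the bench, so its top is 20 mm above the origin. z is up
- gauge: bridge height gauge, 190 mm high, 550 to 720 g, loose, standing on the bench. Origin: midway between the legs, level with their soles. z up, y from leg to leg. Legs at |y| = 44 to 60 mm (88 mm clear between), 46 mm deep in x; crossbar above them, underside at z = 58 mm; then a graduated beam with a sliding head (display on its -x side) and a black grip block on top. The foot rod runs on the z axis
- gauge_grip (a point): centre of the black grip block on the gauge's axis, 173 mm above the soles. The block measures 26 mm (gauge x) by 44 mm (gauge y), from 156 to 190 mm above the soles, sides upright; the sliding head below it stays under 154 mm
- foot_pad (a point): centre of the underside of the gauge's foot, a steel disc of 18 mm diameter on the gauge's axis between the legs; it rides up and down with the foot
- gauge_foot (a joint): the gauge's reading, m: height of the foot's underside above the soles of the legs; 0 when fully down (gauge on a bare surface), at most 0.050. A spring and the foot's weight push it down with 2 N at 0, about 3.2 N at 0.045: less than the gauge weighs, so it stands by itself over the high heel

How it is judged (in metres and radians):
On the way:
1. the high heel stands upright, let go, in the middle of the slab (angle between heel_high's own z axis and vertical below 0.1 rad and z of heel_high in the frame of slab between 0.017 and 0.024 m and horizontal distance between heel_high and slab below 0.045 m and contact force between the fingers and heel_high below 0.1 N), for 0.2 s.
At the end, for the whole second after the job is handed in: The high heel stands upright on the slab, its centre within 45 mm of the slab's centre; the gauge stands upright over it, soles flat on the slab (within 3 mm), the centre of its foot within 15 mm of the heel's centre and its reading within 2 mm of the heel's 45 mm; both at rest (angle between heel_high's own z axis and vertical below 0.1 rad and z of heel_high in the frame of slab between 0.017 and 0.024 m and horizontal distance between heel_high and slab below 0.045 m and angle between gauge's own z axis and vertical below 0.05 rad and z of gauge in the frame of slab between 0.017 and 0.023 m and horizontal distance between foot_pad and heel_high below 0.015 m and value of joint gauge_foot between 0.043 and 0.047 m and linear speed of each of gauge, heel_high below 0.01 m/s); the robot touches nothing.
It fails at once if one of the two lower heels is moved more than 25 mm (distance of any of heel_mid, heel_low from where it was at the start of the episode above 0.025 m).
It fails at once if the gauge is jammed against the high heel with more than 20 N (contact force between gauge and heel_high above 20 N).
It fails at once if the gauge is dropped or rushed over the heel: faster than 0.3 m/s with its soles less than 40 mm above the slab (horizontal distance between gauge and heel_high below 0.06 m and z of gauge in the frame of slab below 0.06 m and linear speed of gauge above 0.3 m/s).
It also fails if it takes over 64 s, if anything falls off the work surface, if the arm or the gripper's body presses on something with over 40 N, if the wrist force passes 120 N, or if a joint passes its speed limit or range.

### The arm

A 6-joint arm with a two-finger parallel gripper is mounted at the origin on the work surface. World frame = base frame: x ahead of the robot, y to its left, z up, the work surface at z = 0. Lengths are in m, angles in degrees, forces in N, time in s.
With the tool pointing down it reaches from about 0.35 to 0.875 m from the base axis. Payload 4.2 kg.
Tool frame: the origin (TCP) lies midway between the tips of the shut fingers; the grasp point (between the pads) lies 19 mm behind it; z points along the fingers, y is the line along which they close (so a half turn about z gives the same grasp; the last joint's range is limited). The gripper opens to 87 mm and grips with 3 to 60 N. Pads are 19 mm wide; open, the fingers measure 117 mm over their backs; the gripper's body (75 mm by 190 mm) begins 51 mm behind the grasp point.
Start: joints at [-53.996, 22.042, 0.453, 0, -68.411, -14.817], TCP at [0.226, -0.583, 0.223] pointing down, gripper open.
Joint ranges: [-179.83, 179.83], [-69.29, 118.12], [-61.27, 80.66], [-181.25, 117.63], [-171.15, -9.14], [-177.46, 177.46]. Speed limits (degrees/s): [159.86, 159.86, 180, 180, 180, 180].

### API

Orientations are given as a 3x3 rotation matrix whose columns are the frame's x, y, z axes.
In Python, from station import r gives the robot as it stands.
- The arm moves only by the shell command python3 steer.py, which reads ROWS from standard input. ROWS is a JSON object with one list for each field, all of the same length, 1 to 8, a row being the entries at one place: finger_gap (the opening from 0.0 (shut) to 1.0 (fully open)), x, y, z (the shift in fractions of the full range, 1 being 0.5 m), wx, wy, wz (a rotation vector in parts of the range, where 1.0 means 180 degrees); each row is the pose to reach, as a shift and turn from the pose commanded when the command began, along the tool's axes at that moment; what a row does not reach only later rows make up. A row lasts 1/10 s, in which the tool goes at most 0.05 m and 8.59 degrees, less where a joint would pass 70% of its speed; a pose out of reach is approached as far as the arm can. The fingers move at their own pace and stop on an object; the grip force is fixed at half the most. Time passes only in rows, so rows that do not move let the fingers close. It prints the time, the measured TCP pose, the force, the opening and the grip force at its end. Input that does not fit is refused with a message, and nothing moves.
- r.sense(): the state, without advancing time (a new reading comes with each control period).
- r.capture(name): name is "scene" or "top" or "wrist"; returns a dict with "pixels" (480x640x3 uint8, red, green, blue), "z_map" (480x640 float32, m along the optical axis (not along the pixel's ray), 0 where there is no reading), "K" (3x3 intrinsics, pixels), "world_from_camera" (4x4, takes a point from camera to world coordinates). Camera axes: x right, y up, looking along -z (the intrinsics and any distortion apply to the point x, -y, -z); pixel columns grow to the right and rows downward; lengths in m; the calibration is good to about 2 mm. A picture is of the moment at which its call begins.
- r.finish_job(): hands the job in; it is judged then, once.
The state is a dict: "time_s": time; "joints": joint angles; "joint_velocities": joint speeds; "effort": joint torques, N m; "tcp_pos": TCP position; "ee_rot": TCP orientation; "wrist_force": force on the tool from outside, world axes, zero at the start; "moment": the same for the moment, N m; "gripper_width": opening from 0.0 (shut) to 1.0 (fully open); "gripper_force": force on a finger pad.
Only numpy, scipy, OpenCV 4.12 (cv2) and the standard library are available. Lean on these libraries where they do the work, as an engineer would, in place of code of your own. Each camera call takes 0.05 s, during which the arm holds its last target. There are 200 camera calls.

## Working session

There is one attempt and no reset: what is moved stays moved. The work goes in short steps, Python scripts to look and compute and a shell command to move; the robot and the scene stay as the last step left them, time stands still between calls to the robot, and variables do not carry over. Pictures are saved under pics/ and viewed, at most 10 in all, crops included, and the job is handed in when it is done.

```bash
mkdir -p pics; ls
cat > h.py <<'E'
import numpy as np, cv2
from station import r
def cap(n):
    c=r.capture(n); z=c["z_map"]; K=c["K"]; T=c["world_from_camera"]
    v,u=np.mgrid[:480,:640]
    P=np.stack([(u-K[0,2])/K[0,0]*z,-(v-K[1,2])/K[1,1]*z,-z],-1)
    W=P@T[:3,:3].T+T[:3,3]; W[z==0]=np.nan
    return c,W
E
python3 - <<'E'
from h import *
for n in("top","scene"):
    c,W=cap(n); cv2.imwrite(f"pics/{n}0.png",c["pixels"][...,::-1]); np.save(f"{n}0.npy",W)
    print(c["K"],c["world_from_camera"],[k for k in c])
s=r.sense(); print(s)
E
```

```text
pics
station.py
steer.py
[[495.06467088   0.         321.6943126 ]
 [  0.         495.06467088 236.84848546]
 [  0.           0.           1.        ]] [[-0.00569104  0.99940379 -0.03405413  0.45441087]
 [-0.99954232 -0.00467339  0.02988844  0.02239486]
 [ 0.02971148  0.03420864  0.99897297  1.02014713]
 [ 0.          0.          0.          1.        ]] ['pixels', 'z_map', 'K', 'world_from_camera']
[[463.87245633   0.         320.17314529]
 [  0.         463.87245633 232.41005686]
 [  0.           0.           1.        ]] [[-0.73675095 -0.38126178  0.55842412  1.02270545]
 [ 0.67611379 -0.42547808  0.60153017  0.56571131]
 [ 0.00825676  0.82073617  0.57124773  0.66669786]
 [ 0.          0.          0.          1.        ]] ['pixels', 'z_map', 'K', 'world_from_camera']
{'time_s': 0.1, 'joints': array([-5.39956295e+01,  2.20864893e+01,  3.87556259e-01, -2.51388762e-02,
       -6.84116698e+01, -1.48167526e+01]), 'joint_velocities': array([ 0.08167927, -0.148736  ,  0.10214663,  0.14966024,  0.07272578,
       -0.03412961]), 'effort': array([-1.08552194e-03, -3.91689384e+01,  1.87934107e+01,  4.23192412e+00,
        1.34747013e-02, -6.14810074e-05]), 'tcp_pos': array([ 0.22571014, -0.58224027,  0.22156769]), 'ee_rot': array([[-9.32460365e-01, -3.61271393e-01, -8.04707074e-04],
       [-3.61272276e-01,  9.32458630e-01,  1.80142745e-03],
       [ 9.95518522e-05,  1.97047805e-03, -9.99998054e-01]]), 'wrist_force': array([ 0.47054576, -0.5678212 ,  0.20288058]), 'moment': array([ 0.01539163, -0.00342429,  0.00329511]), 'gripper_force': 0.0, 'gripper_width': 1.0000079490537714}
```

View pics/top0.png

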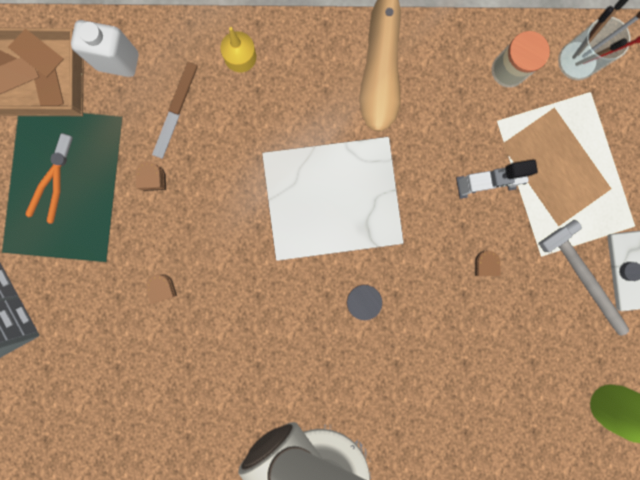

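View pics/scene0.png

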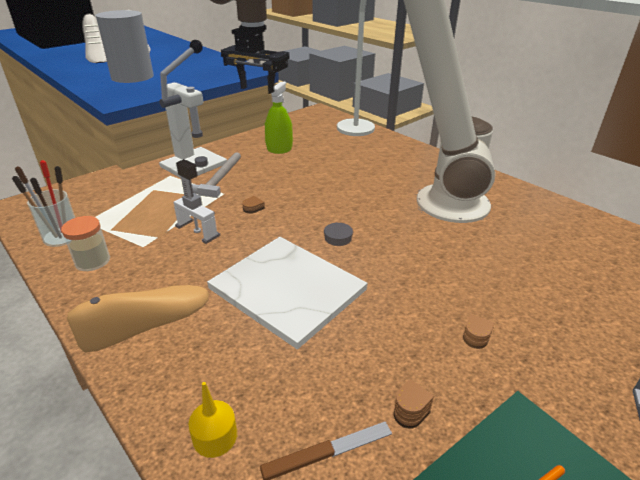

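The top view shows heels at (150,178), (162,288) and (488,263), the slab at (333,198) and the gauge at (495,178) with its grip at (522,169). I'll measure them now.

Run:
```python
from h import *
W=np.load("top0.npy"); S=np.load("scene0.npy")
def box(m,P):
    p=P[m]; (c,s,a)=cv2.minAreaRect((p[:,:2]*1000).astype(np.float32)); return np.round(c,1),np.round(s,1),round(a,1),len(p),'z',np.round(np.percentile(p[:,2],[5,50,95])*1000,1)
Z=W[...,2]; print("bench",np.nanmedian(Z))
def win(u,v,d):
    m=np.zeros(Z.shape,bool); m[v-d:v+d,u-d:u+d]=1; return m
for n,u,v in(("a",150,178),("b",162,288),("c",488,263)):
    w=win(u,v,28)&(Z>.012); zt=np.percentile(Z[w],70)
    print(n,"top",box(w&(abs(Z-zt)<.005),W))
    c=W[w].mean(0); m=(np.hypot(S[...,0]-c[0],S[...,1]-c[1])<.05)&(S[...,2]>.01)
    zz=np.percentile(S[m][:,2],90); print("  scene top",box(m&(S[...,2]>zz-.004),S))
w=np.zeros(Z.shape,bool); w[130:268,255:410]=1
print("slab",box(w&(Z>.013)&(Z<.03),W))
g=np.zeros(Z.shape,bool); g[150:210,445:545]=1
for a,b in((.045,.085),(.165,.2)): print("gauge",a,box(g&(Z>a)&(Z<b),W))
m=(np.hypot(S[...,0]-.49,S[...,1]+.3)<.12)
for a,b in((.175,.2),(.06,.085),): print("scene gauge",box(m&(S[...,2]>a)&(S[...,2]<b),S))
for k in range(0,200,20):
  q=g&(Z>k/1000)&(Z<=k/1000+.02); print(k,q.sum(),np.round(np.nanmean(W[q],0),4) if q.sum() else '')
```

```text
bench 0.002581419835114951
a top (array([612.3, 334.4]), array([51.3, 47.3]), 4.4, 584, 'z', array([44. , 46.7, 49.7]))
  scene top (array([611.3, 336.7]), array([54.5, 46.9]), 2.0, 806, 'z', array([43.7, 45.5, 47.4]))
b top (array([390.4, 316.9]), array([51.3, 46.6]), 17.0, 557, 'z', array([30.7, 33.7, 36.4]))
  scene top (array([389.8, 320.3]), array([54.6, 45. ]), 17.2, 464, 'z', array([30.4, 32.3, 34.1]))
c top (array([ 434.6, -346.3]), array([45.8, 50.9]), 89.7, 519, 'z', array([20.2, 23.2, 26.1]))
  scene top (array([ 431. , -341.8]), array([52.5, 49.5]), 7.1, 158, 'z', array([19.5, 21.3, 23.6]))
slab (array([576.5, -28.6]), array([236.1, 260.4]), 7.3, 13774, 'z', array([19.1, 22. , 25. ]))
gauge 0.045 (array([ 598.4, -348.3]), array([ 37. , 114.9]), 9.3, 595, 'z', array([53.6, 75.4, 79.1]))
gauge 0.165 (array([ 600. , -348.3]), array([27.2, 43.7]), 9.8, 488, 'z', array([171.2, 191.3, 194.3]))
scene gauge (array([ 596. , -340.3]), array([24.6, 38.1]), 7.7, 111, 'z', array([176.4, 188.3, 191.4]))
scene gauge (array([ 590.2, -311.6]), array([39.2, 48.1]), 7.3, 241, 'z', array([62.2, 73.6, 80.9]))
0 4104 [ 0.6054 -0.3673  0.0032]
20 67 [ 0.59   -0.3062  0.0295]
40 66 [ 0.591  -0.3015  0.05  ]
60 527 [ 0.5932 -0.3263  0.0748]
80 85 [ 0.5956 -0.3338  0.0902]
100 217 [ 0.5958 -0.3435  0.105 ]
120 15 [ 0.6056 -0.339   0.1264]
140 1 [ 0.6057 -0.3281  0.1599]
160 84 [ 0.594  -0.3338  0.1716]
180 417 [ 0.599  -0.3463  0.1911]
```

```bash
cat >> h.py <<'E'
def go(x,y,z,yaw):
    "tool-axis shift and turn to TCP x,y,z pointing down with closing line at yaw deg (mod 180)"
    s=r.sense(); R=s["ee_rot"]; a=np.degrees(np.arctan2(R[1,1],R[0,1]))
    d=(yaw-a+90)%180-90; t=np.radians(a+d)
    Y=np.array([np.cos(t),np.sin(t),0]); Zv=np.array([0,0,-1.]); G=np.stack([np.cross(Y,Zv),Y,Zv],1)
    rv=np.degrees(cv2.Rodrigues(R.T@G)[0].ravel())
    print("t",round(s["time_s"],2),"d",np.round(R.T@(np.array([x,y,z])-s["tcp_pos"]),4),"rv",np.round(rv,2),"F",np.round(s["wrist_force"],1),"w",round(s["gripper_width"],3))
E
python3 - <<'E'
from h import *
W=np.load("top0.npy"); Z=W[...,2]
m=np.zeros(Z.shape,bool); m[150:206,122:178]=1; m&=Z>.035
p=W[m][:,:2]*1000
for yaw in (0,2,4,6):
    t=np.radians(yaw); q=p@np.array([[np.cos(t),-np.sin(t)],[np.sin(t),np.cos(t)]]); lo,hi=q.min(0),q.max(0)
    print(yaw,hi-lo,"width low-x",np.ptp(q[q[:,0]<lo[0]+6][:,1]),"high-x",np.ptp(q[q[:,0]>hi[0]-6][:,1]))
w=np.zeros(Z.shape,bool); w[130:268,255:410]=1; w&=(Z>.0155)&(Z<.03)
w=cv2.morphologyEx(w.astype(np.uint8),cv2.MORPH_OPEN,np.ones((5,5)))>0
print(cv2.minAreaRect((W[w][:,:2]*1000).astype(np.float32)),W[w].mean(0))
print("tallest", [(np.round(W[v,u],3)) for v,u in [np.unravel_index(np.nanargmax(np.where(np.arange(480)[:,None]<400,Z,0)),Z.shape)]])
go(.612,.3355,.2216,93.5)
E
```

```text
0 [51.82551991 48.43450546] width low-x 46.123161671907724 high-x 28.623059953875384
2 [51.42468433 47.68320715] width low-x 46.13034962283001 high-x 28.802157563072797
4 [51.63647701 47.37284113] width low-x 46.156374756026196 high-x 28.822482778105723
6 [52.35327678 47.43211249] width low-x 46.2581806818543 high-x 25.83543997912048
((568.8719482421875, -29.617111206054688), (220.62112426757812, 260.42041015625), 7.262739181518555) [ 0.56762228 -0.02880657  0.02203161]
tallest [array([ 0.596, -0.363,  0.196])]
t 0.1 d [-0.6918  0.7162  0.0013] rv [ 0.11 -0.02 17.68] F [ 0.5 -0.6  0.2] w 1.0
```

Careful with the scale: shifts go in shares of 0.5 m and turns go in shares of 180 degrees. That gives: 0.28 m / 0.5 = 0.56, -0.272 m / 0.5 = -0.544.

```bash
echo '{"finger_gap":[1, 1, 1, 1, 1, 1, 1, 1], "x":[-0.068, -0.136, -0.204, -0.272, -0.34, -0.408, -0.476, -0.544], "y":[0.07, 0.14, 0.21, 0.28, 0.35, 0.42, 0.49, 0.56], "z":[-0.02, -0.02, -0.02, -0.02, -0.02, -0.02, -0.02, -0.02], "wx":[0, 0, 0, 0, 0, 0, 0, 0], "wy":[0, 0, 0, 0, 0, 0, 0, 0], "wz":[0, 0, 0, 0, 0, 0, 0, 0]}' | python3 steer.py
echo '{"finger_gap":[1, 1, 1, 1, 1, 1, 1, 1], "x":[-0.068, -0.136, -0.204, -0.272, -0.34, -0.408, -0.476, -0.544], "y":[0.07, 0.14, 0.21, 0.28, 0.35, 0.42, 0.49, 0.56], "z":[0, 0, 0, 0, 0, 0, 0, 0], "wx":[0, 0, 0, 0, 0, 0, 0, 0], "wy":[0, 0, 0, 0, 0, 0, 0, 0], "wz":[0, 0, 0, 0, 0, 0, 0, 0]}' | python3 steer.py
python3 -c "from h import *; go(.606,.335,.12,93.5)"
```

```text
time_s: 0.9
tcp_pos: [0.3784, -0.2214, 0.2325]
ee_rot: [[-0.932, -0.361, 0.0], [-0.361, 0.932, 0.0], [-0.0, 0.0, -1.0]]
wrist_force: [1.0, 0.4, 0.0]
gripper_width: 1.0
gripper_force: 0.0
time_s: 1.7
tcp_pos: [0.5308, 0.138, 0.2323]
ee_rot: [[-0.932, -0.362, -0.001], [-0.362, 0.932, -0.0], [0.001, 0.0, -1.0]]
wrist_force: [1.3, -0.8, 0.3]
gripper_width: 1.002
gripper_force: 0.0
t 1.7 d [-0.1414  0.1564  0.1122] rv [-0.   -0.04 17.71] F [ 1.3 -0.8  0.3] w 1.002
```

Converted, 0.156 m / 0.5 = 0.312, -0.1415 m / 0.5 = -0.283, 17.7 degrees / 180 = 0.0983.

```bash
echo '{"finger_gap":[1, 1, 1, 1, 1, 1, 1], "x":[-0.06, -0.12, -0.18, -0.24, -0.283, -0.283, -0.283], "y":[0.066, 0.132, 0.198, 0.264, 0.312, 0.312, 0.312], "z":[0.04, 0.08, 0.12, 0.16, 0.22, 0.22, 0.22], "wx":[0, 0, 0, 0, 0, 0, 0], "wy":[0, 0, 0, 0, 0, 0, 0], "wz":[0.0333, 0.0667, 0.0983, 0.0983, 0.0983, 0.0983, 0.0983]}' | python3 steer.py
python3 - <<'E'
from h import *
go(.606,.335,.009,93.5)
c,W=cap("wrist"); cv2.imwrite("pics/w1.png",c["pixels"][...,::-1])
m=(W[...,2]>.035)&(W[...,2]<.055)&(np.hypot(W[...,0]-.612,W[...,1]-.335)<.05); p=W[m]
print(m.sum(), cv2.minAreaRect((p[:,:2]*1000).astype(np.float32)) if m.sum()>9 else '')
E
```

```text
time_s: 2.4
tcp_pos: [0.6055, 0.3325, 0.1204]
ee_rot: [[-0.998, -0.062, -0.003], [-0.062, 0.998, -0.003], [0.003, -0.003, -1.0]]
wrist_force: [-0.2, -0.5, 0.7]
gripper_width: 1.0
gripper_force: 0.0
t 2.4 d [-0.001   0.0028  0.1114] rv [-0.15 -0.19  0.04] F [-0.2 -0.5  0.7] w 1.0
6315 ((612.950439453125, 335.2151184082031), (51.99024963378906, 46.03139114379883), 2.9602770805358887)
```

View pics/w1.png

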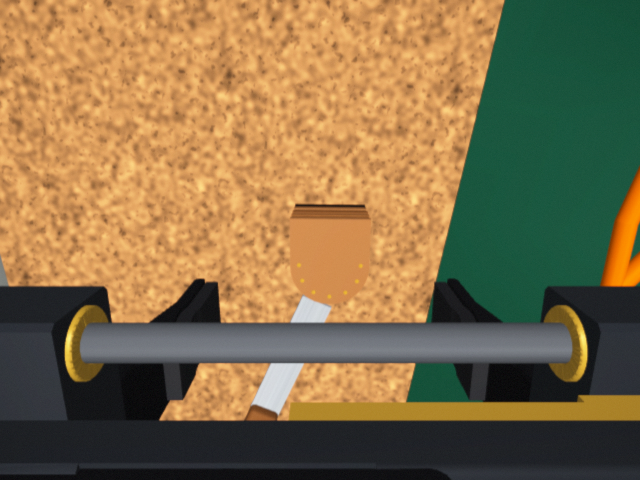

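The wrist view shows the heel at (332,255), flat face toward the robot, with the knife clear of both fingers. Next I descend and grip.

Converted, 0.11 m / 0.5 = 0.22, 0.09 m / 0.5 = 0.18.

```bash
echo '{"finger_gap":[1, 1, 1, 1, 1, 0, 0, 0], "x":[-0.004, -0.004, -0.004, -0.004, -0.004, -0.004, -0.004, -0.004], "y":[0.004, 0.004, 0.004, 0.004, 0.004, 0.004, 0.004, 0.004], "z":[0.06, 0.12, 0.18, 0.22, 0.22, 0.22, 0.22, 0.22], "wx":[0, 0, 0, 0, 0, 0, 0, 0], "wy":[0, 0, 0, 0, 0, 0, 0, 0], "wz":[0, 0, 0, 0, 0, 0, 0, 0]}' | python3 steer.py
echo '{"finger_gap":[0, 0, 0, 0], "x":[0, 0, 0, 0], "y":[0, 0, 0, 0], "z":[0, 0, 0, 0], "wx":[0, 0, 0, 0], "wy":[0, 0, 0, 0], "wz":[0, 0, 0, 0]}' | python3 steer.py
echo '{"finger_gap":[0, 0, 0, 0], "x":[0, 0, 0, 0], "y":[0, 0, 0, 0], "z":[-0.06, -0.14, -0.2, -0.2], "wx":[0, 0, 0, 0], "wy":[0, 0, 0, 0], "wz":[0, 0, 0, 0]}' | python3 steer.py
python3 -c "from h import *; go(.564,-.029,.11,97.3)"
```

```text
time_s: 3.25
tcp_pos: [0.6092, 0.3353, 0.0149]
ee_rot: [[-0.998, -0.061, 0.003], [-0.061, 0.998, 0.002], [-0.003, 0.002, -1.0]]
wrist_force: [-0.4, -0.1, -0.1]
gripper_width: 0.81
gripper_force: 0.0
time_s: 3.65
tcp_pos: [0.6082, 0.3348, 0.0128]
ee_rot: [[-0.998, -0.061, 0.0], [-0.061, 0.998, 0.0], [-0.0, 0.0, -1.0]]
wrist_force: [-0.7, -0.1, 1.0]
gripper_width: 0.525
gripper_force: 30.0
time_s: 4.05
tcp_pos: [0.6108, 0.3366, 0.1184]
ee_rot: [[-0.998, -0.062, 0.009], [-0.062, 0.998, 0.006], [-0.009, 0.005, -1.0]]
wrist_force: [-0.7, -0.6, -1.1]
gripper_width: 0.522
gripper_force: 30.0
t 4.05 d [ 0.0694 -0.362   0.0059] rv [ 0.29  0.53 -3.76] F [-0.7 -0.6 -1.1] w 0.522
```

Converted, -0.362 m / 0.5 = -0.724, -0.315 m / 0.5 = -0.63, -3.7 degrees / 180 = -0.0206.

```bash
echo '{"finger_gap":[0, 0, 0, 0, 0, 0, 0, 0], "x":[0.018, 0.036, 0.054, 0.072, 0.09, 0.108, 0.126, 0.138], "y":[-0.09, -0.18, -0.27, -0.36, -0.45, -0.54, -0.63, -0.724], "z":[0, 0, 0, 0, 0, 0, 0, 0], "wx":[0, 0, 0, 0, 0, 0, 0, 0], "wy":[0, 0, 0, 0, 0, 0, 0, 0], "wz":[-0.0111, -0.0206, -0.0206, -0.0206, -0.0206, -0.0206, -0.0206, -0.0206]}' | python3 steer.py
echo '{"finger_gap":[0, 0, 0, 0], "x":[0, 0, 0, 0], "y":[0, 0, 0, 0], "z":[0.04, 0.08, 0.1, 0.1], "wx":[0, 0, 0, 0], "wy":[0, 0, 0, 0], "wz":[0, 0, 0, 0]}' | python3 steer.py
python3 -c "from h import *; go(.564,-.029,.033,97.3)"
```

```text
time_s: 4.85
tcp_pos: [0.5599, -0.0324, 0.1118]
ee_rot: [[-0.992, -0.126, -0.002], [-0.126, 0.992, 0.0], [0.002, 0.0, -1.0]]
wrist_force: [0.7, 0.1, -0.5]
gripper_width: 0.528
gripper_force: 30.0
time_s: 5.25
tcp_pos: [0.5598, -0.0309, 0.0605]
ee_rot: [[-0.992, -0.125, -0.005], [-0.125, 0.992, -0.001], [0.005, -0.0, -1.0]]
wrist_force: [-0.8, 0.8, 0.2]
gripper_width: 0.53
gripper_force: 30.0
t 5.25 d [-0.0045  0.0014  0.0275] rv [-0.01 -0.27 -0.12] F [-0.8  0.8  0.2] w 0.53
```

Converted, 0.025 m / 0.5 = 0.05, 0.023 m / 0.5 = 0.046.

```bash
echo '{"finger_gap":[0, 0, 0, 0, 0, 0], "x":[-0.008, -0.008, -0.008, -0.008, -0.008, -0.008], "y":[0.002, 0.002, 0.002, 0.002, 0.002, 0.002], "z":[0.02, 0.036, 0.046, 0.05, 0.05, 0.05], "wx":[0, 0, 0, 0, 0, 0], "wy":[0, 0, 0, 0, 0, 0], "wz":[0, 0, 0, 0, 0, 0]}' | python3 steer.py
echo '{"finger_gap":[0, 0, 0, 0], "x":[0, 0, 0, 0], "y":[0, 0, 0, 0], "z":[0.002, 0.004, 0.004, 0.004], "wx":[0, 0, 0, 0], "wy":[0, 0, 0, 0], "wz":[0, 0, 0, 0]}' | python3 steer.py
```

```text
time_s: 5.85
tcp_pos: [0.5654, -0.0292, 0.0378]
ee_rot: [[-0.992, -0.125, 0.001], [-0.125, 0.992, 0.0], [-0.001, -0.0, -1.0]]
wrist_force: [0.5, -0.1, -0.6]
gripper_width: 0.528
gripper_force: 30.0
time_s: 6.25
tcp_pos: [0.5652, -0.0293, 0.0356]
ee_rot: [[-0.992, -0.125, 0.0], [-0.125, 0.992, -0.0], [-0.0, -0.0, -1.0]]
wrist_force: [-0.1, -0.3, -1.1]
gripper_width: 0.528
gripper_force: 30.0
```

Converted, 0.002 m / 0.5 = 0.004, 0.001 m / 0.5 = 0.002.

```bash
echo '{"finger_gap":[0, 0, 0, 0], "x":[0, 0, 0, 0], "y":[0, 0, 0, 0], "z":[0.002, 0.004, 0.004, 0.004], "wx":[0, 0, 0, 0], "wy":[0, 0, 0, 0], "wz":[0, 0, 0, 0]}' | python3 steer.py
echo '{"finger_gap":[0, 0, 0], "x":[0, 0, 0], "y":[0, 0, 0], "z":[0.002, 0.002, 0.002], "wx":[0, 0, 0], "wy":[0, 0, 0], "wz":[0, 0, 0]}' | python3 steer.py
```

```text
time_s: 6.65
tcp_pos: [0.5651, -0.0293, 0.0335]
ee_rot: [[-0.992, -0.125, -0.0], [-0.125, 0.992, -0.0], [0.0, -0.0, -1.0]]
wrist_force: [-0.3, 0.2, -0.6]
gripper_width: 0.527
gripper_force: 30.0
time_s: 6.95
tcp_pos: [0.5653, -0.0293, 0.0327]
ee_rot: [[-0.992, -0.125, 0.0], [-0.125, 0.992, 0.0], [-0.0, -0.0, -1.0]]
wrist_force: [0.2, -0.3, 1.3]
gripper_width: 0.525
gripper_force: 30.0
```

Contact is near, so I release, retreat upward and look.

Converted, 0.0005 m / 0.5 = 0.001.

```bash
echo '{"finger_gap":[0.3, 1, 1, 1, 1, 1, 1, 1], "x":[0, 0, 0, 0, 0, 0, 0, 0], "y":[0, 0, 0, 0, 0, 0, 0, 0], "z":[0.001, 0.001, 0.001, 0.001, 0.001, 0.001, 0.001, 0.001], "wx":[0, 0, 0, 0, 0, 0, 0, 0], "wy":[0, 0, 0, 0, 0, 0, 0, 0], "wz":[0, 0, 0, 0, 0, 0, 0, 0]}' | python3 steer.py
echo '{"finger_gap":[1, 1, 1, 1, 1, 1, 1, 1], "x":[0, 0, 0, 0, 0, 0, 0, 0], "y":[0, 0, 0, 0, 0, 0, 0, 0], "z":[-0.04, -0.1, -0.2, -0.3, -0.4, -0.5, -0.5, -0.5], "wx":[0, 0, 0, 0, 0, 0, 0, 0], "wy":[0, 0, 0, 0, 0, 0, 0, 0], "wz":[0, 0, 0, 0, 0, 0, 0, 0]}' | python3 steer.py
python3 - <<'E'
from h import *
for n in("wrist","top"):
    c,W=cap(n); cv2.imwrite(f"pics/{n}2.png",c["pixels"][...,::-1])
    m=(W[...,2]>.055)&(W[...,2]<.075)&(np.hypot(W[...,0]-.569,W[...,1]+.029)<.05); p=W[m]
    if m.sum()>9: print(n,m.sum(), cv2.minAreaRect((p[:,:2]*1000).astype(np.float32)),np.percentile(p[:,2],[5,50,95]))
go(.600,-.348,.27,99.5)
E
```

```text
time_s: 7.75
tcp_pos: [0.5651, -0.0293, 0.032]
ee_rot: [[-0.992, -0.125, -0.0], [-0.125, 0.992, -0.0], [0.0, -0.0, -1.0]]
wrist_force: [1.0, -1.2, 0.2]
gripper_width: 0.984
gripper_force: 0.0
time_s: 8.55
tcp_pos: [0.5654, -0.0291, 0.2834]
ee_rot: [[-0.992, -0.125, 0.003], [-0.125, 0.992, 0.001], [-0.003, 0.001, -1.0]]
wrist_force: [-0.3, -0.8, -0.3]
gripper_width: 0.999
gripper_force: 0.0
wrist 2676 ((569.8982543945312, -28.489303588867188), (51.76005554199219, 45.56952667236328), 6.60585355758667) [0.06271383 0.06403628 0.06524451]
top 282 ((561.1696166992188, -29.968406677246094), (34.355438232421875, 45.91543960571289), 6.077915191650391) [0.06341996 0.06683952 0.07003595]
t 8.65 d [ 0.0044 -0.3207  0.0105] rv [ 0.03 -0.15 -2.32] F [ 0.1 -0.8 -0.8] w 0.999
```

View pics/wrist2.png

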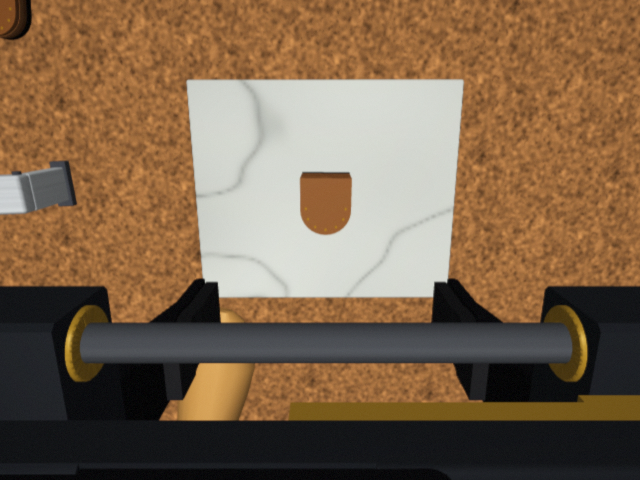

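The heel stands upright mid-slab at about (326,200) in this view. The gauge is next.

Converted, -0.317 m / 0.5 = -0.634, -0.27 m / 0.5 = -0.54, -2 degrees / 180 = -0.0111.

```bash
echo '{"finger_gap":[1, 1, 1, 1, 1, 1, 1, 1], "x":[0, 0, 0, 0, 0, 0, 0.004, 0.004], "y":[-0.09, -0.18, -0.27, -0.36, -0.45, -0.54, -0.634, -0.634], "z":[-0.01, -0.02, -0.03, -0.04, -0.04, -0.04, -0.04, -0.04], "wx":[0, 0, 0, 0, 0, 0, 0, 0], "wy":[0, 0, 0, 0, 0, 0, 0, 0], "wz":[0, -0.0111, -0.0111, -0.0111, -0.0111, -0.0111, -0.0111, -0.0111]}' | python3 steer.py
python3 - <<'E'
from h import *
c,W=cap("wrist"); cv2.imwrite("pics/w3.png",c["pixels"][...,::-1]); np.save("w3.npy",W)
for a,b in((.183,.2),(.06,.085)):
    m=(W[...,2]>a)&(W[...,2]<b)&(np.hypot(W[...,0]-.6,W[...,1]+.345)<.09); p=W[m]
    if m.sum()>9: print(m.sum(), cv2.minAreaRect((p[:,:2]*1000).astype(np.float32)),np.percentile(p[:,2],[5,50,95]))
go(.600,-.348,.27,99.5)
E
```

```text
time_s: 9.45
tcp_pos: [0.6017, -0.3489, 0.2972]
ee_rot: [[-0.988, -0.154, -0.007], [-0.154, 0.988, 0.001], [0.006, 0.002, -1.0]]
wrist_force: [0.5, 0.7, -0.7]
gripper_width: 1.003
gripper_force: 0.0
2565 ((599.9146728515625, -349.30706787109375), (26.630908966064453, 43.600128173828125), 9.755365371704102) [0.18584605 0.18875173 0.19005772]
3082 ((598.701904296875, -349.41461181640625), (37.358646392822266, 113.93993377685547), 9.29437255859375) [0.06823485 0.07285553 0.07441494]
t 9.5 d [ 0.0018 -0.0012  0.0277] rv [ 0.18 -0.33 -0.57] F [-0.2  0.9  0.3] w 0.999
```

View pics/w3.png

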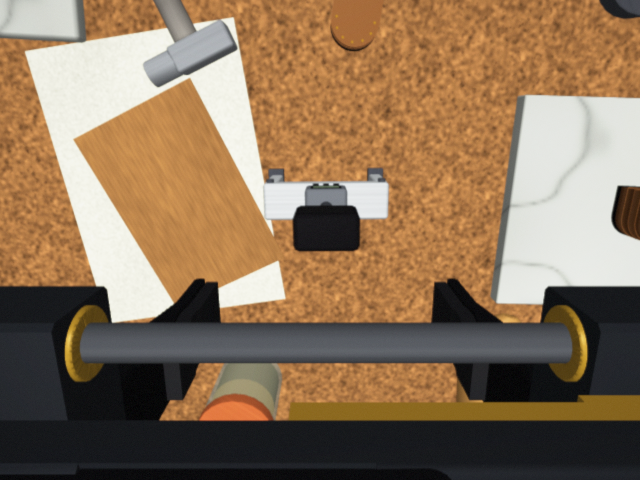

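The wrist view shows the grip block at (326,228), with room for the fingers on both sides. I descend over it.

Converted, 0.132 m / 0.5 = 0.264, 0.125 m / 0.5 = 0.25, -0.6 degrees / 180 = -0.0033.

```bash
echo '{"finger_gap":[1, 1, 1, 1, 1, 1, 1, 1], "x":[0.002, 0.002, 0.002, 0.002, 0.002, 0.002, 0.002, 0.002], "y":[-0.001, -0.001, -0.001, -0.001, -0.001, -0.001, -0.001, -0.001], "z":[0.06, 0.12, 0.18, 0.22, 0.25, 0.264, 0.264, 0.264], "wx":[0, 0, 0, 0, 0, 0, 0, 0], "wy":[0, 0, 0, 0, 0, 0, 0, 0], "wz":[-0.0033, -0.0033, -0.0033, -0.0033, -0.0033, -0.0033, -0.0033, -0.0033]}' | python3 steer.py
python3 -c "from h import *; go(.600,-.3493,.158,99.6)"
```

```text
time_s: 10.3
tcp_pos: [0.6023, -0.3444, 0.1706]
ee_rot: [[-0.985, -0.171, 0.0], [-0.171, 0.985, -0.001], [-0.0, -0.001, -1.0]]
wrist_force: [-1.1, -0.5, 0.5]
gripper_width: 1.001
gripper_force: 0.0
t 10.3 d [ 0.0031 -0.0044  0.0126] rv [-0.04  0.02  0.24] F [-1.1 -0.5  0.5] w 1.001
```

Converted, 0.012 m / 0.5 = 0.024, 0.006 m / 0.5 = 0.012.

```bash
echo '{"finger_gap":[1, 1, 1, 1], "x":[0.006, 0.006, 0.006, 0.006], "y":[-0.0088, -0.0088, -0.0088, -0.0088], "z":[0.012, 0.024, 0.024, 0.024], "wx":[0, 0, 0, 0], "wy":[0, 0, 0, 0], "wz":[0, 0, 0, 0]}' | python3 steer.py
echo '{"finger_gap":[0, 0, 0, 0, 0, 0, 0], "x":[0, 0, 0, 0, 0, 0, 0], "y":[0, 0, 0, 0, 0, 0, 0], "z":[0, 0, 0, 0, 0, 0, 0], "wx":[0, 0, 0, 0, 0, 0, 0], "wy":[0, 0, 0, 0, 0, 0, 0], "wz":[0, 0, 0, 0, 0, 0, 0]}' | python3 steer.py
python3 -c "from h import *; go(.600,-.3493,.158,99.6)"
```

```text
time_s: 10.7
tcp_pos: [0.5995, -0.3497, 0.1579]
ee_rot: [[-0.985, -0.17, -0.0], [-0.17, 0.985, 0.0], [0.0, 0.0, -1.0]]
wrist_force: [-0.2, -0.1, -0.2]
gripper_width: 0.999
gripper_force: 0.0
time_s: 11.4
tcp_pos: [0.5996, -0.3494, 0.158]
ee_rot: [[-0.985, -0.17, -0.0], [-0.17, 0.985, 0.0], [0.0, 0.0, -1.0]]
wrist_force: [-0.5, 1.2, -0.4]
gripper_width: 0.5
gripper_force: 30.0
t 11.4 d [-0.0004  0.      0.    ] rv [ 0.02 -0.01  0.19] F [-0.5  1.2 -0.4] w 0.5
```

Converted, -0.12 m / 0.5 = -0.24, -0.1 m / 0.5 = -0.2.

```bash
echo '{"finger_gap":[0, 0, 0, 0, 0, 0, 0], "x":[0, 0, 0, 0, 0, 0, 0], "y":[0, 0, 0, 0, 0, 0, 0], "z":[-0.02, -0.06, -0.11, -0.16, -0.2, -0.24, -0.24], "wx":[0, 0, 0, 0, 0, 0, 0], "wy":[0, 0, 0, 0, 0, 0, 0], "wz":[0, 0, 0, 0, 0, 0, 0]}' | python3 steer.py
python3 -c "from h import *; go(.5695,-.0285,.278,96.6)"
```

```text
time_s: 12.1
tcp_pos: [0.6007, -0.3501, 0.281]
ee_rot: [[-0.985, -0.17, 0.005], [-0.17, 0.985, -0.002], [-0.004, -0.003, -1.0]]
wrist_force: [0.7, -1.3, -4.6]
gripper_width: 0.509
gripper_force: 30.0
t 12.1 d [-0.024   0.3222  0.0021] rv [-0.17  0.26  3.19] F [ 0.7 -1.3 -4.6] w 0.509
```

Converted, 0.305 m / 0.5 = 0.61, 0.28 m / 0.5 = 0.56, 3.2 degrees / 180 = 0.0178.

```bash
echo '{"finger_gap":[0, 0, 0, 0, 0, 0, 0, 0], "x":[-0.004, -0.01, -0.016, -0.024, -0.03, -0.036, -0.042, -0.048], "y":[0.04, 0.12, 0.21, 0.3, 0.39, 0.48, 0.56, 0.61], "z":[0, 0, 0, 0, 0, 0, 0, 0], "wx":[0, 0, 0, 0, 0, 0, 0, 0], "wy":[0, 0, 0, 0, 0, 0, 0, 0], "wz":[0, 0.0056, 0.0111, 0.0178, 0.0178, 0.0178, 0.0178, 0.0178]}' | python3 steer.py
echo '{"finger_gap":[0, 0, 0, 0], "x":[0, 0, 0, 0], "y":[0.02, 0.034, 0.034, 0.034], "z":[0, 0, 0, 0], "wx":[0, 0, 0, 0], "wy":[0, 0, 0, 0], "wz":[0, 0, 0, 0]}' | python3 steer.py
python3 - <<'E'
from h import *
c,W=cap("scene"); cv2.imwrite("pics/s4.png",cv2.resize(c["pixels"][100:400,150:450,::-1],(600,600)))
go(.5695,-.0285,.278,96.6)
T,TW=cap("top")
m=(TW[...,2]>.27)&(TW[...,2]<.33); 
c,W=cap("wrist")
for a,b in((.165,.205),):
    m=(W[...,2]>a)&(W[...,2]<b)&(np.hypot(W[...,0]-.57,W[...,1]+.0285)<.09); p=W[m]
    if m.sum()>9: print(m.sum(), cv2.minAreaRect((p[:,:2]*1000).astype(np.float32)),np.percentile(p[:,2],[5,50,95]))
E
```

```text
time_s: 12.9
tcp_pos: [0.5698, -0.042, 0.2761]
ee_rot: [[-0.993, -0.116, -0.004], [-0.116, 0.993, 0.001], [0.003, 0.002, -1.0]]
wrist_force: [0.3, 0.4, -5.2]
gripper_width: 0.502
gripper_force: 30.0
time_s: 13.3
tcp_pos: [0.5694, -0.0289, 0.2776]
ee_rot: [[-0.994, -0.114, -0.001], [-0.114, 0.994, -0.0], [0.001, -0.0, -1.0]]
wrist_force: [0.5, -0.5, -5.5]
gripper_width: 0.503
gripper_force: 30.0
t 13.35 d [-0.0001  0.0006 -0.0003] rv [-0.02 -0.04 -0.09] F [ 0.9  0.4 -4.7] w 0.501
7917 ((568.7000732421875, -29.24820327758789), (37.587547302246094, 114.1973648071289), 6.165498733520508) [0.18495756 0.19256095 0.19404563]
```

View pics/s4.png

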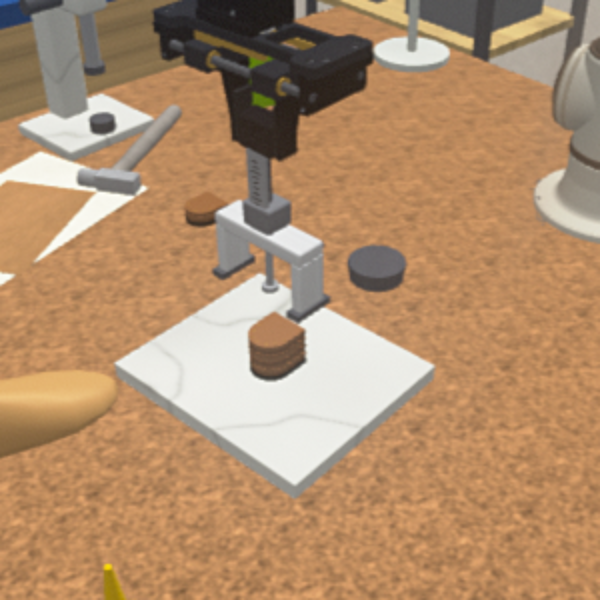

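The gauge hangs upright directly above the heel (foot at (270,287), heel at (277,340)). I lower it slowly.

Converted, 0.06 m / 0.5 = 0.12, 0.055 m / 0.5 = 0.11.

```bash
echo '{"finger_gap":[0, 0, 0, 0, 0, 0, 0, 0], "x":[0, 0, 0, 0, 0, 0, 0, 0], "y":[0.001, 0.001, 0.001, 0.001, 0.001, 0.001, 0.001, 0.001], "z":[0.016, 0.036, 0.056, 0.072, 0.086, 0.1, 0.11, 0.12], "wx":[0, 0, 0, 0, 0, 0, 0, 0], "wy":[0, 0, 0, 0, 0, 0, 0, 0], "wz":[0, 0, 0, 0, 0, 0, 0, 0]}' | python3 steer.py
echo '{"finger_gap":[0, 0, 0, 0, 0, 0, 0, 0], "x":[0, 0, 0, 0, 0, 0, 0, 0], "y":[0, 0, 0, 0, 0, 0, 0, 0], "z":[0.01, 0.02, 0.03, 0.04, 0.05, 0.06, 0.06, 0.06], "wx":[0, 0, 0, 0, 0, 0, 0, 0], "wy":[0, 0, 0, 0, 0, 0, 0, 0], "wz":[0, 0, 0, 0, 0, 0, 0, 0]}' | python3 steer.py
python3 -c "from h import *; go(.5695,-.0285,.178,96.6)"
```

```text
time_s: 14.25
tcp_pos: [0.5696, -0.0275, 0.2182]
ee_rot: [[-0.993, -0.115, 0.0], [-0.115, 0.993, -0.0], [-0.0, -0.0, -1.0]]
wrist_force: [-0.8, 0.1, -2.0]
gripper_width: 0.506
gripper_force: 30.0
time_s: 15.05
tcp_pos: [0.5696, -0.0275, 0.1881]
ee_rot: [[-0.993, -0.115, -0.0], [-0.115, 0.993, -0.0], [0.0, -0.0, -1.0]]
wrist_force: [-1.0, 1.3, -2.7]
gripper_width: 0.503
gripper_force: 30.0
t 15.05 d [ 0.0002 -0.0009  0.0101] rv [-0.01 -0.   -0.01] F [-1.   1.3 -2.7] w 0.503
```

Converted, 0.009 m / 0.5 = 0.018, 0.0075 m / 0.5 = 0.015.

```bash
echo '{"finger_gap":[0, 0, 0, 0, 0, 0, 0], "x":[0, 0, 0, 0, 0, 0, 0], "y":[-0.001, -0.001, -0.001, -0.001, -0.001, -0.001, -0.001], "z":[0.004, 0.008, 0.012, 0.015, 0.018, 0.018, 0.018], "wx":[0, 0, 0, 0, 0, 0, 0], "wy":[0, 0, 0, 0, 0, 0, 0], "wz":[0, 0, 0, 0, 0, 0, 0]}' | python3 steer.py
echo '{"finger_gap":[0, 0, 0, 0], "x":[0, 0, 0, 0], "y":[0, 0, 0, 0], "z":[0.001, 0.002, 0.002, 0.002], "wx":[0, 0, 0, 0], "wy":[0, 0, 0, 0], "wz":[0, 0, 0, 0]}' | python3 steer.py
```

```text
time_s: 15.75
tcp_pos: [0.5697, -0.0279, 0.1791]
ee_rot: [[-0.993, -0.115, 0.0], [-0.115, 0.993, 0.0], [-0.0, 0.0, -1.0]]
wrist_force: [-1.2, 2.2, -2.6]
gripper_width: 0.505
gripper_force: 30.0
time_s: 16.15
tcp_pos: [0.5697, -0.028, 0.1782]
ee_rot: [[-0.993, -0.115, 0.0], [-0.115, 0.993, 0.0], [-0.0, 0.0, -1.0]]
wrist_force: [-0.3, 1.8, -2.1]
gripper_width: 0.507
gripper_force: 30.0
```

Converted, 0.0005 m / 0.5 = 0.001.

```bash
echo '{"finger_gap":[0, 0, 0], "x":[0, 0, 0], "y":[0, 0, 0], "z":[0.001, 0.001, 0.001], "wx":[0, 0, 0], "wy":[0, 0, 0], "wz":[0, 0, 0]}' | python3 steer.py | grep -E "pos|wrist"
echo '{"finger_gap":[0, 0, 0], "x":[0, 0, 0], "y":[0, 0, 0], "z":[0.001, 0.001, 0.001], "wx":[0, 0, 0], "wy":[0, 0, 0], "wz":[0, 0, 0]}' | python3 steer.py | grep -E "pos|wrist"
python3 - <<'E'
from h import *
c,W=cap("scene"); cv2.imwrite("pics/s5.png",cv2.resize(c["pixels"][180:330,200:350,::-1],(600,600),interpolation=cv2.INTER_CUBIC))
E
```

```text
tcp_pos: [0.5698, -0.0281, 0.1781]
wrist_force: [-1.2, 2.1, 1.4]
tcp_pos: [0.57, -0.0281, 0.1781]
wrist_force: [-2.1, -0.0, 5.4]
```

View pics/s5.png

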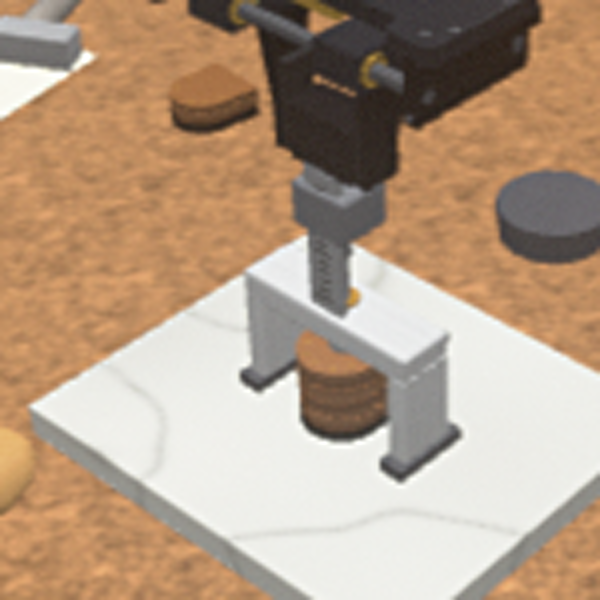

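The force has risen and the TCP stopped going down, so the soles are on the slab. Both legs (soles at (270,378) and (420,465)) stand either side of the heel. I release and withdraw.

Converted, -0.0005 m / 0.5 = -0.001.

```bash
echo '{"finger_gap":[0.3, 1, 1, 1, 1, 1, 1, 1], "x":[0, 0, 0, 0, 0, 0, 0, 0], "y":[0, 0, 0, 0, 0, 0, 0, 0], "z":[-0.001, -0.001, -0.001, -0.001, -0.001, -0.001, -0.001, -0.001], "wx":[0, 0, 0, 0, 0, 0, 0, 0], "wy":[0, 0, 0, 0, 0, 0, 0, 0], "wz":[0, 0, 0, 0, 0, 0, 0, 0]}' | python3 steer.py
echo '{"finger_gap":[1, 1, 1, 1, 1, 1, 1], "x":[0, 0, 0, 0, 0, 0, 0], "y":[0, 0, 0, 0, 0, 0, 0], "z":[-0.02, -0.06, -0.12, -0.18, -0.24, -0.24, -0.24], "wx":[0, 0, 0, 0, 0, 0, 0], "wy":[0, 0, 0, 0, 0, 0, 0], "wz":[0, 0, 0, 0, 0, 0, 0]}' | python3 steer.py
python3 - <<'E'
from h import *
c,W=cap("wrist"); cv2.imwrite("pics/w6.png",c["pixels"][...,::-1])
for a,b in((.2,.22),(.085,.105),(.058,.07)):
    m=(W[...,2]>a)&(W[...,2]<b)&(np.hypot(W[...,0]-.57,W[...,1]+.0285)<.09); p=W[m]
    if m.sum()>9: print(a,m.sum(), cv2.minAreaRect((p[:,:2]*1000).astype(np.float32)),np.percentile(p[:,2],[5,50,95]))
c,W=cap("scene"); cv2.imwrite("pics/s6.png",cv2.resize(c["pixels"][130:330,180:380,::-1],(600,600),interpolation=cv2.INTER_CUBIC))
E
```

```text
time_s: 17.6
tcp_pos: [0.5696, -0.028, 0.1775]
ee_rot: [[-0.993, -0.115, 0.0], [-0.115, 0.993, -0.0], [-0.0, -0.0, -1.0]]
wrist_force: [0.5, -0.3, -0.0]
gripper_width: 0.98
gripper_force: 0.0
time_s: 18.3
tcp_pos: [0.5697, -0.0279, 0.2988]
ee_rot: [[-0.993, -0.115, 0.002], [-0.115, 0.993, 0.001], [-0.002, 0.001, -1.0]]
wrist_force: [0.2, -0.5, -0.6]
gripper_width: 1.0
gripper_force: 0.0
0.2 2984 ((569.4183959960938, -28.059228897094727), (25.754859924316406, 43.968788146972656), 6.4003424644470215) [0.20458113 0.20873236 0.21000028]
0.085 3606 ((568.6497192382812, -28.21306610107422), (37.45098114013672, 114.19332885742188), 6.475131511688232) [0.09004843 0.09284266 0.09422095]
0.058 684 ((549.642822265625, -28.61258316040039), (11.742766380310059, 106.2087631225586), 7.079769134521484) [0.06236129 0.06412808 0.06546731]
```

View pics/s6.png

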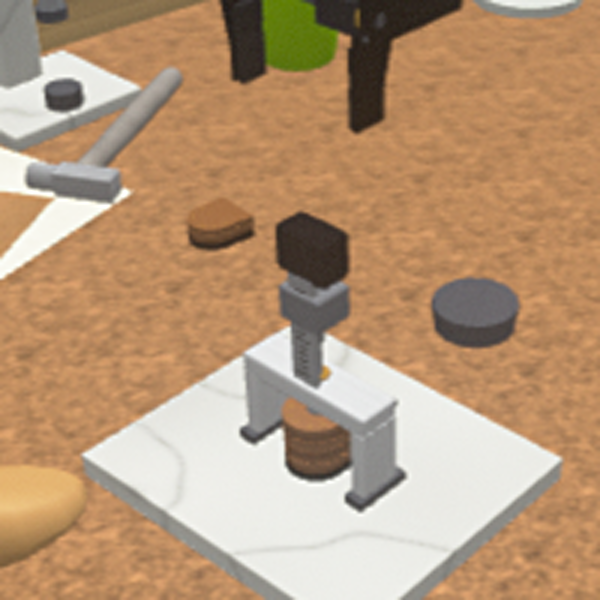

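The gauge stands upright over the heel at (315,440), and its block top sits 20 mm higher than it did on the bench. The gripper is clear, so I hand the job in.

```bash
python3 -c "from station import r; print(r.finish_job())"
```

```text
the job is handed in; nothing more can be done
None
```

The job is handed in at about 18 s: the high heel stands mid-slab with the gauge set down over it and released, its axis within about 1 mm of the heel's centre by the camera; the reading itself was not visible, no verdict was returned, and I never reached for the two lower heels.

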